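Feed one cell from the gravity rack into the cell tester and clamp it

TASK

Turn the ball knob of the sloped rack until its gate is fully open and the cells have rolled down to the stop, then lift off the end cell so that the next one rolls down into its place. Lay the lifted cell gently in the tester's V cradle, centred, with its button end on the side of the round brass stud, and let go; then turn the tester's ball knob until the clamp arm is fully across the cell. Move both arms only by their knobs, leave the gate open and the other two cells on the track, and do not disturb the other things on the desk.

Things in the scene. Friction and masses are not known exactly. Their poses are not given: they have to be found in the camera images.
- rack: fixed sloped aluminium feed rack on a grey foot 176 x 84 mm, origin under its centre on the desk. The track falls at 9 degrees to the rack's -x, to a stop lip. Its side guides (65 mm apart, 24 mm high) end 40 mm before the stop cell's centre; there the track is a tongue 36 mm wide, so both ends of the cell at the stop overhang, free beside and below. Knob spindle at (15, -52) mm.
- rack_stop (a point): point of the rack where the centre of a cell lies when it rests against the stop lip: at (-66, 0, 62) mm from the rack's origin. Axes as the rack's.
- gate (a joint): turn of the rack's ball knob, rad: 0 = gate arm across the track, 1.45 = swung right out to its stop (open). Grows anticlockwise seen from above. Starts at 0 to 0.1. Stays where it is left (about 0.2 N m of friction).
- gate_ball (a point): centre of the rack's knob: a smooth black ball, 45 mm diameter, on a vertical 12 mm spindle, 140 mm above the desk. Slippery (friction about 0.2): it turns with the fingers only when pinched firmly (about 40 N) across its widest part, at the height of its centre. The arm below it is 97 to 107 mm above the desk; the cells beside it are under 105 mm high.
- gate_pin (a point): middle of the pin of the gate's round steel arm (9 mm) with a 10 mm pin hanging from its tip 66 mm from the spindle; in the closed position the pin stands in mid-track in front of the lowest cell. Not to be pushed with the fingers.
- cell_1_center (a point): centre of a black D-size cell, a smooth cylinder 33 mm in diameter and 61 mm long, 0.11 to 0.18 kg, lying across the track; y axis along the cell to its button end (x and z turn as it rolls). The first (lowest) cell: leans on the gate pin at the start and rolls about 60 mm down to the stop when the gate opens. Its neighbour then touches it, so grip it by its two ends.
- cell_1_button (a point): middle of the first cell's button end (a 10 mm button), 30.5 mm from the cell's centre.
- cell_2_center (a point): centre of a black D-size cell, a smooth cylinder 33 mm in diameter and 61 mm long, 0.11 to 0.18 kg, lying across the track; y axis along the cell to its button end (x and z turn as it rolls). The second cell; it rolls to the stop when the first is lifted off.
- cell_3_center (a point): centre of a black D-size cell, a smooth cylinder 33 mm in diameter and 61 mm long, 0.11 to 0.18 kg, lying across the track; y axis along the cell to its button end (x and z turn as it rolls). The third (highest) cell.
- tester: fixed grey cell tester, 74 x 104 mm, 35 mm high, with a 56 mm wide extension on its +x side that carries the clamp's knob at (72, 0) mm. Origin on the desk under the middle of the cradle, z up. On its top a low round brass stud (41 mm towards +y, top at z = 39 mm) marks the side for a cell's button end, a flat steel strip the other side (-y).
- cradle (a point): where a cell's centre lies when it rests in the tester's cradle: 63 mm above the desk over the tester's origin. The cell lies along this point's y axis, button end to +y. The cradle is two black 90 degree V saddles 10 mm wide, 28 mm apart, tops at z = 63 mm, open at both ends and above; the cell's ends overhang them by 11 mm, 12 mm above the tester's top.
- clamp (a joint): turn of the tester's ball knob, rad: 0 = clamp arm swung away to the tester's -y side, 1.4 = arm across the middle of the cradle, against its stop. Grows clockwise seen from above. Starts at 0 to 0.4. Stays where it is left (about 0.2 N m of friction).
- clamp_ball (a point): centre of the tester's knob: the same smooth, slippery 45 mm ball on a vertical spindle, 130 mm above the desk, axis vertical; the clamp arm below it is 89 to 95 mm above the desk.
- clamp_foot (a point): underside of the rubber foot of the clamp's flat steel arm, 84 x 14 x 6 mm, with an 18 mm rubber foot under its tip, 72 mm from the spindle; its underside passes 6 mm above a cell in the cradle. Not to be pushed with the fingers.
- solder_reel: bystander: reel of solder wire standing on its flange, 91 x 88 mm, 84 mm high; origin under its centre; leave it alone
- spray_can: bystander: tall round can, 52 mm diameter, 184 mm high, the tallest loose thing; origin under its centre; leave it alone
- rosin_tin: bystander: low round tin, 67 mm diameter, 42 mm high; origin under its centre; leave it alone
- tape_measure: bystander: tape measure on its edge, 28 x 61 mm, 50 mm high; origin under its centre; leave it alone

How it is judged:
By the outcome, as a careful person would: the job done as asked, in the order asked, and still so for the second after the job is handed in, with the robot touching nothing.
It also fails if it takes over 58 s, if anything falls off the work surface, if the arm or the gripper's body presses on something with over 40 N, if the wrist force passes 120 N, or if a joint passes its speed limit or range.

ROBOT

A 6-joint arm with a two-finger parallel gripper is mounted at the origin on a cart in front of the work surface, level with it; the furniture and walls round the work are solid. World frame = base frame: x ahead of the robot, y to its left, z up, the work surface at z = 0. Lengths are in mm, angles in rad, forces in N, time in s.
With the tool pointing down it reaches from about 325 to 925 mm from the base axis. Payload 3.1 kg.
Tool frame: the origin (TCP) lies midway between the tips of the shut fingers; the grasp point (between the pads) lies behind it (manip.grip_point_offset is the z of the grasp point in the tool frame, in mm); z points along the fingers, y is the line along which they close (so a half turn about z gives the same grasp; the last joint's range is limited). The gripper opens to 85 mm and grips with 20 to 120 N. Pads are 22 mm wide; open, the fingers measure 114 mm over their backs; the gripper's body (76 mm by 85 mm) begins 54 mm behind the grasp point. The pads swing forward as they close: fully open they stand 13 mm farther back than shut.
Start: joints at [-1.371, 0.217, 1.613, -0, 1.311, -0.112], TCP at [191.754, -594.87, 231.3] pointing down, gripper open.
Joint ranges: [-2.75, 2.75], [-0.78, 2.1], [0.31, 2.55], [-1.13, 4.27], [0.13, 2.63], [-2.58, 2.58]. Speed limits (rad/s): [2.79, 2.79, 3.14, 3.14, 3.14, 3.14].

INTERFACE

Orientations are given as a unit quaternion [w, x, y, z].
In Python, from workcell import manip gives the robot as it stands.
- The arm moves only by the shell command python3 -m creep 'ROWS' [OPENING] [FORCE]. ROWS is JSON, a list of rows, each an object with "linear": the shift along the world's x, y, z in mm, a list of three; "roll": the turn about the world's z in degrees. A call has 1 to 5 rows; each row is the pose to reach, as a shift and turn from the pose commanded when the call began; what a row does not reach only later rows make up. A row lasts 1/8 s, in which the tool goes at most 62.5 mm and 10.7 degrees, less where a joint would pass 70% of its speed; a pose out of reach is approached as far as the arm can. A call with a gripper value outside its range is refused whole. OPENING is the finger opening in mm, from 0 to 85.4, set as the call begins (- or left out, the last holds). The fingers move at their own pace and stop on an object; FORCE is the grip in N (left out, the last holds). Time passes only in rows, so rows that repeat a pose let the fingers close. It gives the time, the measured TCP pose, the force, the opening and the grip force at its end, in the units of the state.
- manip.get_state(): the state, without advancing time (a new reading comes with each control period).
- manip.capture(name): name is "scene" or "top" or "wrist"; returns a dict with "frame" (480x640x3 uint8, red, green, blue), "fx", "fy", "cx", "cy" (pixels), "origin" and "attitude" of the camera in the world. Camera axes: x right, y up, looking along -z (the intrinsics and any distortion apply to the point x, -y, -z); pixel columns grow to the right and rows downward; lengths in mm; the calibration is good to about 2 mm. A picture is of the moment at which its call begins. There is no depth.
- manip.close_job(): hands the job in; it is judged then, once.
The state is a dict: "time": time; "q": joint angles; "joint_vel": joint speeds; "tau": joint torques, N m; "tool_pos": TCP position; "ee_rot": TCP orientation; "ft_force": force on the tool from outside, world axes, zero at the start; "ft_torque": the same for the moment, N m; "gripper_width": finger opening in mm; "grasp_force": force on a finger pad.
Only numpy, scipy, OpenCV 4.12 (cv2) and the standard library are available. Lean on these libraries where they do the work, as an engineer would, in place of code of your own. Each camera call takes 0.05 s, during which the arm holds its last target. There are 200 camera calls.

## Working session

There is one attempt and no reset: what is moved stays moved. The work goes in short steps, Python scripts to look and compute and a shell command to move; the robot and the scene stay as the last step left them, time stands still between calls to the robot, and variables do not carry over. Pictures are saved under pics/ and viewed, at most 10 in all, crops included, and the job is handed in when it is done.

```bash
mkdir -p pics; ls; cat > h.py <<'E'
from workcell import manip
import numpy as np, cv2, json
from scipy.spatial.transform import Rotation as R
def cap(n,f):
    c=manip.capture(n); cv2.imwrite(f'pics/{f}.png',cv2.cvtColor(c['frame'],cv2.COLOR_RGB2BGR))
    np.save(f'pics/{f}.npy',{k:v for k,v in c.items()},allow_pickle=True); return c
def load(f): return np.load(f'pics/{f}.npy',allow_pickle=True).item()
def rot(a):
    a=np.array(a,float); return a if a.shape==(3,3) else R.from_quat(a[[1,2,3,0]]).as_matrix()
def pt(c,u,v,z):
    d=rot(c['attitude'])@np.array([(u-c['cx'])/c['fx'],-(v-c['cy'])/c['fy'],-1]); o=np.array(c['origin'],float)
    return o+d*(z-o[2])/d[2]
def pix(c,p):
    q=rot(c['attitude']).T@(np.array(p,float)-np.array(c['origin'])); return c['cx']+c['fx']*q[0]/-q[2], c['cy']-c['fy']*q[1]/-q[2]
E
python3 - <<'E'
from h import *
for n in('scene','top'):
    c=cap(n,n+'0'); print({k:v for k,v in c.items() if k!='frame'})
print(manip.get_state(), manip.grip_point_offset)
E
```

```text
pics
{'fx': 475.8203331950007, 'fy': 475.8203331950007, 'cx': 315.6668670341346, 'cy': 233.96447473882705, 'origin': array([-400.95847   , -599.41448765,  990.62315564]), 'attitude': array([ 0.79907965,  0.40132941, -0.19154963, -0.4046173 ])}
{'fx': 575.7352094042834, 'fy': 575.7352094042834, 'cx': 314.1901252516454, 'cy': 241.246097838037, 'origin': array([ 216.15531519,   75.90875865, 1458.34933043]), 'attitude': array([ 0.74009809,  0.07637003, -0.06838893, -0.66463929])}
{'time': 0.1, 'q': array([-1.37116104e+00,  2.17714981e-01,  1.61478468e+00,  1.78030641e-05,
        1.31131815e+00, -1.12228813e-01]), 'joint_vel': array([-0.00014436, -0.00313821, -0.00297428,  0.00083833,  0.00108514,
        0.00223139]), 'tau': array([-1.48101681e-03, -3.98081160e+01, -3.04970741e+01, -9.73589977e-05,
        4.27097300e-03,  1.64056459e-06]), 'tool_pos': array([ 191.63147338, -594.11589451,  230.07061766]), 'ee_rot': array([-1.11189414e-03,  9.87866957e-01,  1.55298545e-01, -4.00151145e-05]), 'ft_force': array([ 0.1305682 , -0.65587711, -1.04886069]), 'ft_torque': array([ 0.00814814,  0.00812922, -0.0180572 ]), 'grasp_force': 0.0, 'gripper_width': 85.65358838705298} -18.700000000000003
```

View pics/top0.png

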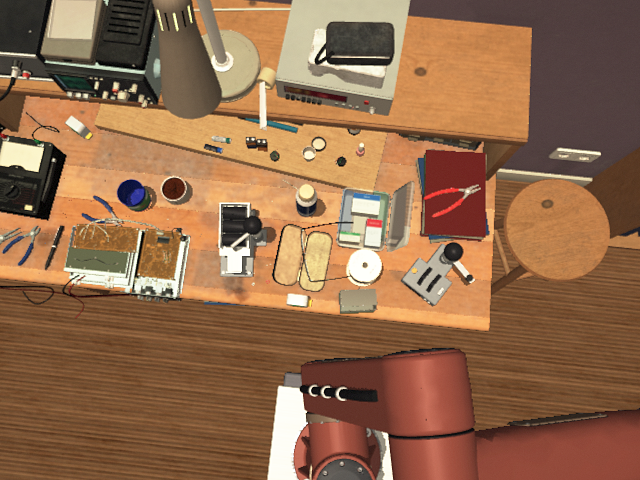

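View pics/scene0.png

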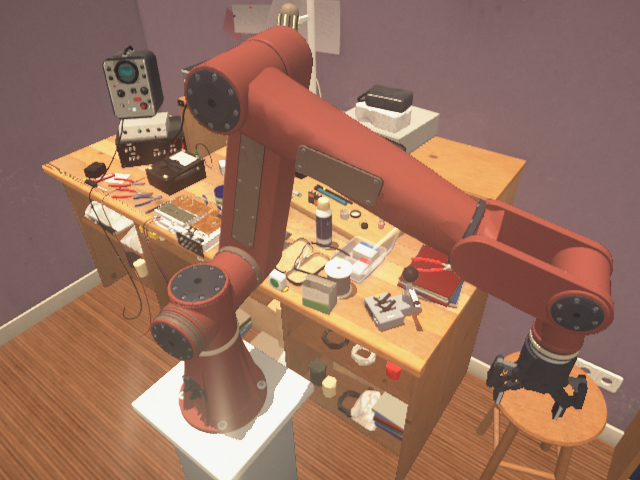

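```bash
python3 - <<'E'
from h import *
im=cv2.imread('pics/top0.png')
a=im[195:285,200:275]; b=im[225:315,400:475]
cv2.imwrite('pics/crop1.png',np.hstack([cv2.resize(x,(400,480),interpolation=cv2.INTER_CUBIC) for x in(a,b)]))
c=load('top0')
for n,u,v,z in(('rackball',254,227,140),('testball',453,252,130),('can',306,192,184),('reel',365,266,84),('rackfoot',237,240,60)): print(n,pt(c,u,v,z).round())
E
```

```text
rackball [508. 250. 140.]
testball [ 501. -221.  130.]
can [593. 136. 184.]
reel [453. -22.  84.]
rackfoot [488. 298.  60.]
```

View pics/crop1.png

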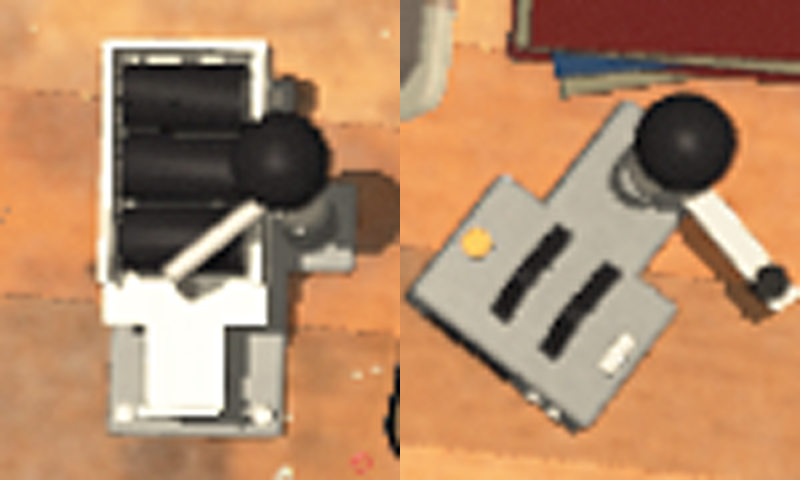

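```bash
cat >> h.py <<'E'
from scipy.optimize import least_squares
def fit(c,pts,x0):
    P=np.array([p[0] for p in pts],float); U=np.array([p[1] for p in pts],float)
    def T(x): return np.c_[P[:,:2]@np.array([[np.cos(x[2]),np.sin(x[2])],[-np.sin(x[2]),np.cos(x[2])]])+x[:2],P[:,2]]
    f=lambda x:(np.array([pix(c,p) for p in T(x)])-U).ravel()
    r=least_squares(f,x0,x_scale=[100,100,1]); return r.x,r.fun.reshape(-1,2).round(1)
def w(x,p): return np.array([x[0]+p[0]*np.cos(x[2])-p[1]*np.sin(x[2]),x[1]+p[0]*np.sin(x[2])+p[1]*np.cos(x[2]),p[2]])
E
python3 - <<'E'
from h import *
c=load('top0')
A=lambda u,v:((u+.5)/5.333-.5+200,(v+.5)/5.333-.5+195)
B=lambda u,v:((u-400+.5)/5.333-.5+400,(v+.5)/5.333-.5+225)
x,e=fit(c,[((15,-52,140),A(280,160)),((-88,42,3),A(110,435)),((-88,-42,3),A(283,435))],[480,300,0]); print(x,e.tolist())
print('ball',w(x,(15,-52,140)),'stop',w(x,(-66,0,62)))
x,e=fit(c,[((72,0,130),B(685,143)),((0,41,39),B(477,242)),((0,-41,36),B(618,353)),((-37,52,35),B(412,293)),((-37,-52,35),B(582,430)),((0,0,57),B(557,290))],[430,-180,-.7]); print(x,e.tolist())
print('ball',w(x,(72,0,130)),'cradle',w(x,(0,0,63)))
s=manip.get_state(); print(R.from_quat(s['ee_rot'][[1,2,3,0]]).as_matrix().round(3))
E
```

```text
[4.93265098e+02 3.05401235e+02 1.04621254e-01] [[0.0, -0.1], [-0.3, 0.0], [0.2, 0.1]]
ball [513.61346726 255.25201858 140.        ] stop [427.62597408 298.50882171  62.        ]
[ 441.57343266 -181.6938541    -0.57833683] [[0.1, 0.0], [0.1, 0.0], [-0.2, 0.1], [-0.5, -0.7], [1.0, 0.1], [-0.4, 0.4]]
ball [ 501.86428521 -221.05135782  130.        ] cradle [ 441.57343266 -181.6938541    63.        ]
[[ 0.952  0.307 -0.   ]
 [ 0.307 -0.952  0.002]
 [ 0.    -0.002 -1.   ]]
```

```bash
python3 -m creep '[{"linear":[21,57,0]},{"linear":[43,113,0]},{"linear":[64,170,0]},{"linear":[86,226,0]},{"linear":[107,283,0]}]' 62 60
python3 -m creep '[{"linear":[21,57,0]},{"linear":[43,113,0]},{"linear":[64,170,0]},{"linear":[86,226,0]},{"linear":[107,283,0]}]'
python3 -m creep '[{"linear":[21,57,0]},{"linear":[43,113,0]},{"linear":[65,171,0]},{"linear":[87,228,0]},{"linear":[108,284,0]}]'
python3 - <<'E'
from h import *
c=cap('wrist','w1'); print({k:v for k,v in c.items() if k!='frame'}); s=manip.get_state(); print(s['tool_pos'],s['gripper_width'],manip.grip_point_offset,pix(c,(513.6,255.3,140)))
E
```

```text
{'fx': 374.99044409793527, 'fy': 374.99044409793527, 'cx': 319.5285076695546, 'cy': 241.63379350045832, 'origin': array([ 268.75070484, -570.44426454,  373.32128261]), 'attitude': array([ 0.79842851, -0.12605635,  0.09300103, -0.58135404])}
[ 191.62562144 -594.26042806  230.26359755] 85.49687576603367 -18.700000000000003 (np.float64(-3344.9030601026375), np.float64(-2518.684183091062))invalid input
invalid input
invalid input
```

View pics/w1.png

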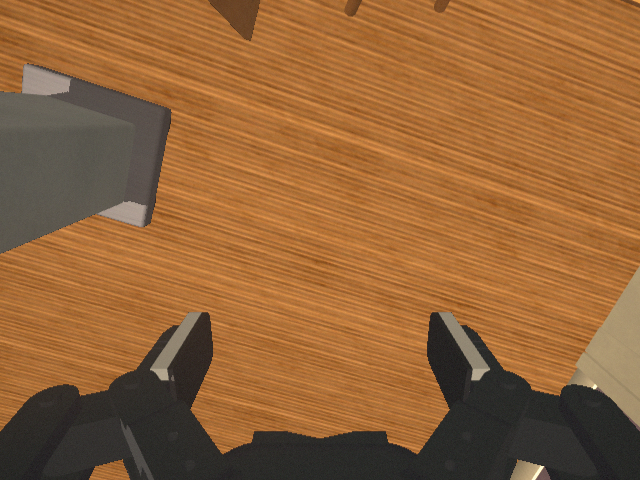

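The wrist view only shows the floor and the open fingers (tips near (210,340) and (430,340)). The rows were refused, and they probably need "roll" as well.

```bash
python3 -m creep '[{"linear":[21,57,0],"roll":0},{"linear":[43,113,0],"roll":0},{"linear":[64,170,0],"roll":0},{"linear":[86,226,0],"roll":0},{"linear":[107,283,0],"roll":0}]' 62 60
```

```text
time: 0.78
tool_pos: [299.1, -309.9, 231.1]
ee_rot: [-0.0, 0.988, 0.155, 0.0]
ft_force: [1.4, -0.7, -0.1]
gripper_width: 61.9
grasp_force: 0.0
```

```bash
python3 -m creep '[{"linear":[21,57,0],"roll":0},{"linear":[43,113,0],"roll":0},{"linear":[64,170,0],"roll":0},{"linear":[86,226,0],"roll":0},{"linear":[107,283,0],"roll":0}]'
python3 -m creep '[{"linear":[21,57,0],"roll":0},{"linear":[43,113,0],"roll":0},{"linear":[65,171,0],"roll":0},{"linear":[87,228,0],"roll":0},{"linear":[108,284,0],"roll":0}]'
python3 - <<'E'
from h import *
c=cap('wrist','w2'); print({k:v for k,v in c.items() if k!='frame'}); s=manip.get_state(); print(s['tool_pos'],s['gripper_width'],manip.grip_point_offset,pix(c,(513.6,255.3,140)))
E
```

```text
time: 1.4
tool_pos: [406.0, -27.0, 231.4]
ee_rot: [0.0, 0.988, 0.155, 0.0]
ft_force: [0.6, -1.0, 0.6]
gripper_width: 62.4
grasp_force: 0.0
time: 2.02
tool_pos: [514.0, 257.2, 231.0]
ee_rot: [0.0, 0.988, 0.156, -0.0]
ft_force: [1.7, -0.2, -0.2]
gripper_width: 62.3
grasp_force: 0.0
{'fx': 374.99044409793527, 'fy': 374.99044409793527, 'cx': 319.5285076695546, 'cy': 241.63379350045832, 'origin': array([591.09497373, 281.27806741, 374.18470053]), 'attitude': array([ 0.79845907, -0.12700144,  0.09206202, -0.58125582])}
[515.82704445 263.61710419 230.59869746] 62.06793946626344 -18.700000000000003 (np.float64(320.67420382423154), np.float64(249.41826591391688))
```

View pics/w2.png

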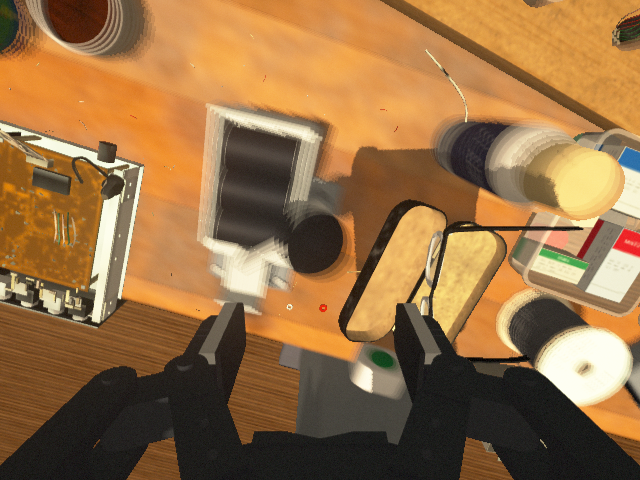

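The view is motion-blurred: the ball is at about (316,240), and cells 1–3 lie on the track at (250,210), (255,185) and (265,150). I'll let the arm settle and measure again in code.

```bash
python3 -m creep '[{"linear":[0,0,0],"roll":0},{"linear":[0,0,0],"roll":0}]'
python3 - <<'E'
from h import *
c=cap('wrist','w3'); s=manip.get_state(); print(s['tool_pos'],pix(c,(513.6,255.3,140)))
g=cv2.cvtColor(c['frame'],cv2.COLOR_RGB2GRAY)
h=cv2.HoughCircles(cv2.medianBlur(g,3),cv2.HOUGH_GRADIENT,1,20,param1=120,param2=18,minRadius=28,maxRadius=42)
print([ (x.round(1),pt(c,x[0],x[1],140).round(1)) for x in h[0][:6] if abs(x[0]-319)<60 and abs(x[1]-245)<60])
E
```

```text
time: 2.33
tool_pos: [513.1, 254.2, 230.8]
ee_rot: [0.0, 0.988, 0.155, -0.001]
ft_force: [-0.7, -1.6, 0.8]
gripper_width: 62.1
grasp_force: 0.0
[513.243064   253.88688601 231.04713304] (np.float64(316.7657560950104), np.float64(246.84968097082896))
[(array([317.5, 245.5,  34.6], dtype=float32), array([514.6, 255.1, 140. ]))]
```

```bash
python3 -m creep '[{"linear":[0,0,-50],"roll":0},{"linear":[0,0,-90],"roll":0},{"linear":[0,0,-112],"roll":0},{"linear":[0,0,-112],"roll":0}]' 62 60
python3 -m creep '[{"linear":[0,0,0],"roll":0},{"linear":[0,0,0],"roll":0},{"linear":[0,0,0],"roll":0},{"linear":[0,0,0],"roll":0}]' 38 60
```

```text
time: 2.88
tool_pos: [511.7, 253.0, 117.2]
ee_rot: [0.001, 0.988, 0.154, -0.003]
ft_force: [-0.2, -0.5, 0.5]
gripper_width: 61.7
grasp_force: 0.0
time: 3.38
tool_pos: [514.1, 255.8, 121.3]
ee_rot: [-0.001, 0.988, 0.155, 0.001]
ft_force: [-4.7, -0.5, 5.1]
gripper_width: 42.7
grasp_force: 61.0
```

```bash
python3 -m creep '[{"linear":[0,0,0],"roll":6},{"linear":[0,0,0],"roll":14},{"linear":[0,0,0],"roll":22},{"linear":[0,0,0],"roll":30},{"linear":[0,0,0],"roll":30}]'
python3 - <<'E'
from h import *
s=manip.get_state(); print(s['tool_pos'],s['ft_torque'],s['gripper_width'])
c=cap('top','t1'); cv2.imwrite('pics/t1c.png',cv2.resize(cv2.imread('pics/t1.png')[195:285,200:275],(400,480),interpolation=cv2.INTER_CUBIC))
E
```

```text
time: 4.0
tool_pos: [513.9, 256.2, 121.4]
ee_rot: [-0.001, 0.914, 0.406, 0.001]
ft_force: [-4.4, 1.6, 7.1]
gripper_width: 42.7
grasp_force: 61.0
[513.87335663 256.17000698 121.36015142] [0.49181757 0.97623721 0.21719035] 42.699097586445504
```

View pics/t1c.png

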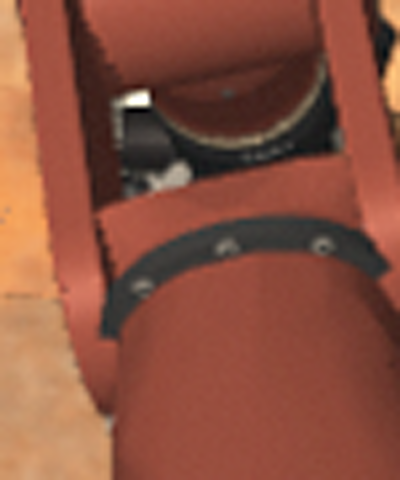

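The arm hides the knob here, but the 0.217 N·m wrist torque matches the joint friction, so the knob is turning. I'll keep going.

```bash
python3 -m creep '[{"linear":[0,0,0],"roll":8},{"linear":[0,0,0],"roll":16},{"linear":[0,0,0],"roll":24},{"linear":[0,0,0],"roll":32},{"linear":[0,0,0],"roll":40}]'
python3 -c "from h import *; print(manip.get_state()['ft_torque'])"
python3 -m creep '[{"linear":[0,0,0],"roll":6},{"linear":[0,0,0],"roll":11},{"linear":[0,0,0],"roll":15},{"linear":[0,0,0],"roll":19},{"linear":[0,0,0],"roll":19}]'
python3 -c "from h import *; print(manip.get_state()['ft_torque'])"
```

```text
time: 4.68
tool_pos: [513.3, 256.4, 121.3]
ee_rot: [-0.001, 0.719, 0.695, 0.0]
ft_force: [-6.2, 2.7, 8.1]
gripper_width: 42.6
grasp_force: 61.0
[ 0.43498501  1.20275048 -0.22507444]
time: 5.3
tool_pos: [513.3, 255.5, 120.8]
ee_rot: [-0.0, 0.595, 0.804, -0.0]
ft_force: [-5.6, 0.8, 6.1]
gripper_width: 42.6
grasp_force: 61.7
[0.14975062 0.78840224 0.17042174]
```

```bash
python3 -m creep '[{"linear":[0,0,0],"roll":3},{"linear":[0,0,0],"roll":6},{"linear":[0,0,0],"roll":6}]'
python3 -c "from h import *; print(manip.get_state()['ft_torque'])"
python3 -m creep '[{"linear":[0,0,0],"roll":0},{"linear":[0,0,0],"roll":0},{"linear":[0,0,50],"roll":0},{"linear":[0,0,105],"roll":0},{"linear":[0,0,105],"roll":0}]' 66 60
```

```text
time: 5.68
tool_pos: [513.3, 255.5, 120.6]
ee_rot: [-0.0, 0.552, 0.834, -0.0]
ft_force: [-6.1, 1.4, 4.8]
gripper_width: 42.8
grasp_force: 62.0
[0.16790193 0.75065142 0.24363497]
time: 6.3
tool_pos: [518.3, 256.3, 231.3]
ee_rot: [0.004, 0.553, 0.833, 0.005]
ft_force: [0.9, -0.9, -0.5]
gripper_width: 65.8
grasp_force: 0.0
```

```bash
python3 -m creep '[{"linear":[-40,20,0],"roll":-10},{"linear":[-86,43,0],"roll":-20},{"linear":[-86,43,0],"roll":-30},{"linear":[-86,43,0],"roll":-30},{"linear":[-86,43,0],"roll":-30}]' 85 60
python3 - <<'E'
from h import *
c=cap('wrist','w4'); x=[493.9,305.0,.1046]
im=cv2.imread('pics/w4.png')
for p in((-66,0,62),(-66,30.5,62),(-66,-30.5,62),(-41.5,-86,95),(15,-52,140)): print(p,np.round(pix(c,w(x,p))))
E
```

```text
time: 6.92
tool_pos: [428.1, 297.8, 223.9]
ee_rot: [0.0, 0.749, 0.662, -0.0]
ft_force: [-0.7, -0.3, 0.1]
gripper_width: 84.5
grasp_force: 0.0
(-66, 0, 62) [318. 218.]
(-66, 30.5, 62) [309. 183.]
(-66, -30.5, 62) [326. 252.]
(-41.5, -86, 95) [370. 321.]
(15, -52, 140) [453. 295.]
```

View pics/w4.png

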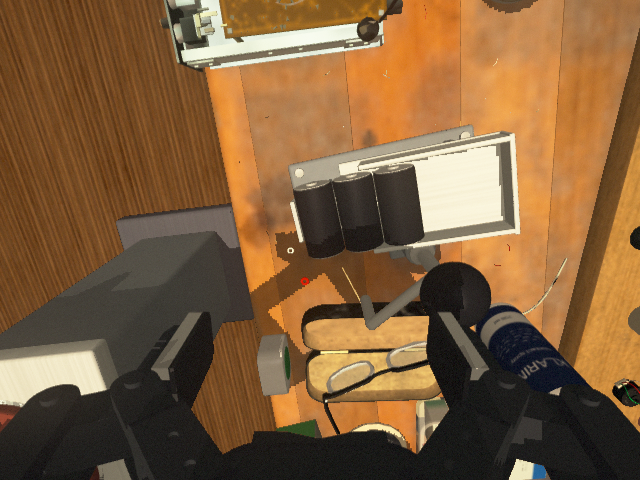

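The gate is fully open: the pin at (370,322) matches the predicted position for 1.45 rad. Three cells rest at the stop, with the first at (318,219) as predicted. I'll enlarge it to find the button end.

```bash
python3 -c "
import cv2
im=cv2.imread('pics/w4.png')[150:275,280:440]
cv2.imwrite('pics/w4c.png',cv2.convertScaleAbs(cv2.resize(im,(768,600),interpolation=cv2.INTER_CUBIC),alpha=1.6,beta=15))"
```

```text
(no output)
```

View pics/w4c.png

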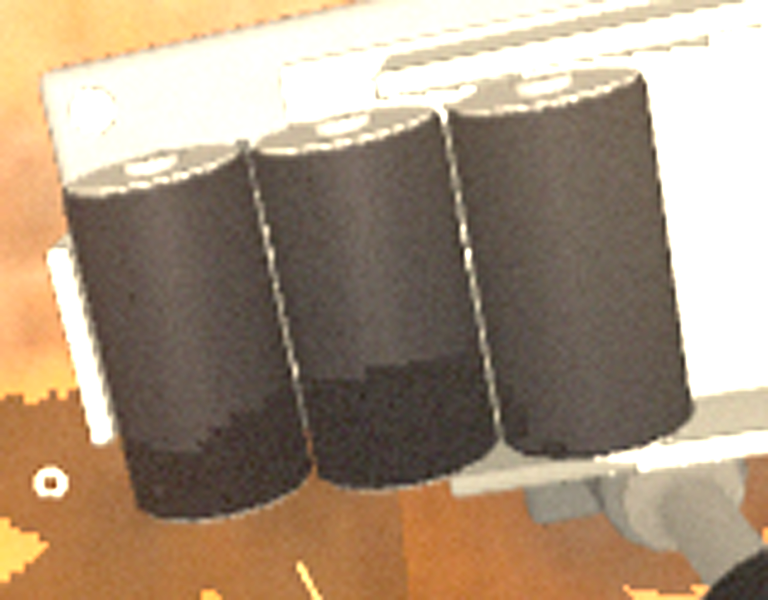

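The bright 10 mm disc sits on the +y (upper) end of all three cells, at (150,165) for the first, so the button points to the rack's +y. I'll turn to psi = 186° and go down.

```bash
python3 -m creep '[{"linear":[0,0,0],"roll":10.5},{"linear":[0,0,0],"roll":21},{"linear":[0,0,0],"roll":31.5},{"linear":[0,0,0],"roll":42},{"linear":[0,0,0],"roll":52.5}]' 85 40
python3 -m creep '[{"linear":[0,0,0],"roll":10.5},{"linear":[0,0,-15],"roll":21},{"linear":[0,0,-35],"roll":31.5},{"linear":[0,0,-60],"roll":42},{"linear":[0,0,-80],"roll":50.6}]'
python3 -m creep '[{"linear":[0,0,0],"roll":0},{"linear":[0,0,-40],"roll":0},{"linear":[0,0,-75],"roll":0},{"linear":[0,0,-100],"roll":0},{"linear":[0,0,-100],"roll":0}]'
python3 -m creep '[{"linear":[0,0,0],"roll":0}]'
```

```text
time: 7.6
tool_pos: [428.4, 297.7, 224.1]
ee_rot: [-0.0, 0.377, 0.926, -0.0]
ft_force: [0.2, 0.1, -0.0]
gripper_width: 85.1
grasp_force: 0.0
time: 8.22
tool_pos: [428.1, 297.6, 143.1]
ee_rot: [-0.0, -0.055, 0.998, -0.0]
ft_force: [-1.1, 0.0, -0.3]
gripper_width: 85.0
grasp_force: 0.0
time: 8.85
tool_pos: [426.9, 297.4, 43.1]
ee_rot: [-0.002, -0.051, 0.999, -0.001]
ft_force: [0.2, 0.0, 0.2]
gripper_width: 84.8
grasp_force: 0.0
time: 8.98
tool_pos: [429.3, 298.8, 45.9]
ee_rot: [0.001, -0.052, 0.999, 0.001]
ft_force: [0.5, 0.0, 0.0]
gripper_width: 85.2
grasp_force: 0.0
```

```bash
python3 -m creep '[{"linear":[0,0,0],"roll":0},{"linear":[0,0,0],"roll":0},{"linear":[0,0,0],"roll":0},{"linear":[0,0,0],"roll":0},{"linear":[0,0,0],"roll":0}]' 50 40
python3 -m creep '[{"linear":[0,0,3],"roll":0},{"linear":[0,0,10],"roll":0},{"linear":[0,0,25],"roll":0},{"linear":[0,0,50],"roll":0},{"linear":[0,0,80],"roll":0}]'
```

```text
time: 9.6
tool_pos: [429.2, 298.8, 46.2]
ee_rot: [0.001, -0.052, 0.999, 0.001]
ft_force: [-1.2, -0.6, 7.2]
gripper_width: 60.2
grasp_force: 43.0
time: 10.22
tool_pos: [426.5, 297.7, 124.9]
ee_rot: [-0.001, -0.052, 0.999, -0.0]
ft_force: [0.9, -0.6, -1.2]
gripper_width: 60.5
grasp_force: 43.7
```

```bash
python3 -m creep '[{"linear":[0,0,30],"roll":0},{"linear":[0,-20,70],"roll":-4},{"linear":[2,-60,95],"roll":-8},{"linear":[3,-110,100],"roll":-12},{"linear":[5,-165,100],"roll":-18}]'
python3 -m creep '[{"linear":[2,-58,0],"roll":-5},{"linear":[3,-116,0],"roll":-10},{"linear":[5,-174,0],"roll":-15},{"linear":[6,-225,0],"roll":-20},{"linear":[7,-270,0],"roll":-21}]'
python3 -m creep '[{"linear":[1,-30,0],"roll":0},{"linear":[2,-45,0],"roll":0},{"linear":[2,-45,0],"roll":0},{"linear":[2,-45,0],"roll":0}]'
python3 - <<'E'
from h import *
c=cap('wrist','w5'); s=manip.get_state(); print(s['tool_pos'],s['ee_rot'],s['gripper_width'],s['grasp_force'])
for p in((501.9,-221,130),): print(np.round(pix(c,p)))
x=[441.57,-181.69,-.5783]
print('stud',pix(c,w(x,(0,41,39))),'strip',pix(c,w(x,(0,-41,36))),'sad',pix(c,w(x,(0,0,63))))
g=cv2.cvtColor(c['frame'],cv2.COLOR_RGB2GRAY)
h=cv2.HoughCircles(cv2.medianBlur(g,3),cv2.HOUGH_GRADIENT,1,20,param1=120,param2=15,minRadius=25,maxRadius=45)
if h is not None: print([(q.round(1),pt(c,q[0],q[1],130).round(1)) for q in h[0][:6]])
hsv=cv2.cvtColor(c['frame'],cv2.COLOR_RGB2HSV)
E
```

```text
time: 10.85
tool_pos: [432.6, 132.2, 226.0]
ee_rot: [0.001, 0.106, 0.994, 0.0]
ft_force: [0.4, -0.8, -1.5]
gripper_width: 60.3
grasp_force: 43.8
time: 11.48
tool_pos: [438.9, -138.4, 224.9]
ee_rot: [-0.0, 0.285, 0.958, 0.0]
ft_force: [0.7, 0.7, -1.7]
gripper_width: 60.5
grasp_force: 43.8
time: 11.98
tool_pos: [441.6, -180.6, 224.2]
ee_rot: [-0.0, 0.284, 0.959, 0.0]
ft_force: [-0.2, -0.5, -1.5]
gripper_width: 60.3
grasp_force: 43.9
[ 441.6296848  -180.55349673  224.18190947] [-3.30091117e-04  2.83615407e-01  9.58937997e-01  3.31053099e-04] 60.292845460192694 43.86646807193756
[317. 338.]
stud (np.float64(363.5343797624474), np.float64(211.67424942847836)) strip (np.float64(272.6115034814827), np.float64(210.683770882215)) sad (np.float64(317.7989240374451), np.float64(218.27373848911301))
[(array([501.5, 220.5,  40. ], dtype=float32), array([493.9, -72. , 130. ])), (array([538.5, 279.5,  43.3], dtype=float32), array([546.5, -68.2, 130. ])), (array([525.5, 223.5,  44.4], dtype=float32), array([504.4, -59.7, 130. ])), (array([571.5, 268.5,  42.2], dtype=float32), array([551.1, -46.1, 130. ])), (array([468.5, 130.5,  38.9], dtype=float32), array([430.9, -65.2, 130. ])), (array([586.5, 179.5,  33.3], dtype=float32), array([498.5, -15.7, 130. ]))]
```

View pics/w5.png

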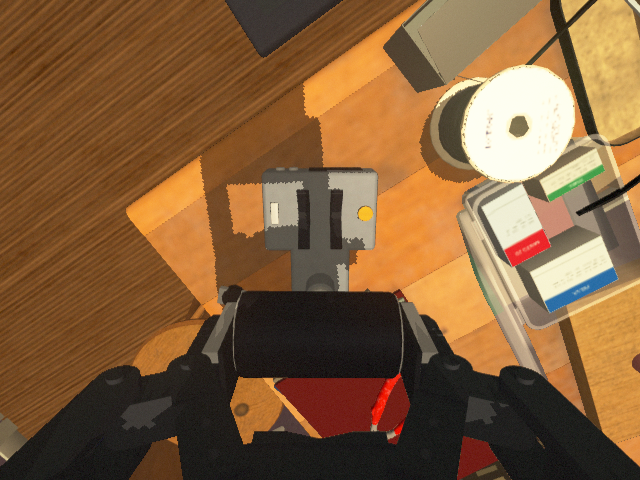

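The button end is on the right with the stud, which is the correct side. The stud is at (365.5,213.5), the strip at (274.5,213) and the saddle middle at (320.5,219), each about 2 px off my prediction. I'll refit the tester pose and check the cell's place in the hand (ends at u=234 and 402).

```bash
python3 - <<'E'
from h import *
c=load('w5'); t=np.array([441.63,-180.55,224.18])
x,e=fit(c,[((0,41,39),(365.5,213.5)),((0,-41,36),(274.5,213)),((0,14,61),(336.5,219)),((0,-14,61),(304,219)),((37,52,35),(376.5,249)),((37,-52,35),(266,249)),((-37,52,35),(376,171))],[441,-181,-.578]); print(x,np.degrees(x[2]),e.tolist())
a=np.array([np.cos(x[2]),np.sin(x[2])]); b=np.array([-a[1],a[0]])
d=x[:2]-t[:2]; print('shift',d,'tester frame',d@a,d@b)
for z in(224+18,224+10): print(z,pix(c,(t[0],t[1],z)), [pix(c,(*(t[:2]+s*30.5*b),z)) for s in(1,-1)])
E
```

```text
[ 443.56320534 -180.91931269   -0.56258446] -32.23371499692837 [[-0.1, -1.2], [0.1, -0.3], [-0.0, -0.1], [-0.7, 0.3], [-0.8, 0.6], [-1.0, 2.0], [2.5, -1.0]]
shift [ 1.93320534 -0.36931269] tester frame 1.832240505544786 0.7187276721900931
242 (np.float64(318.847082409413), np.float64(334.16277727619536)) [(np.float64(398.55310465252234), np.float64(333.2072557968253)), (np.float64(239.24218839937765), np.float64(335.11708642309475))]
234 (np.float64(318.85940938999704), np.float64(323.35242387597)) [(np.float64(394.553151114245), np.float64(322.4384810336762)), (np.float64(243.2568766860336), np.float64(324.2652654405446))]
```

```bash
python3 -m creep '[{"linear":[1.3,0,-40],"roll":0.4},{"linear":[1.3,0,-90],"roll":0.4},{"linear":[1.3,0,-135],"roll":0.4},{"linear":[1.3,0,-160],"roll":0.4},{"linear":[1.3,0,-168],"roll":0.4}]'
python3 -m creep '[{"linear":[0,0,-2],"roll":0},{"linear":[0,0,-4],"roll":0},{"linear":[0,0,-5],"roll":0},{"linear":[0,0,-6],"roll":0},{"linear":[0,0,-6],"roll":0}]'
```

```text
time: 12.65
tool_pos: [441.7, -179.9, 54.4]
ee_rot: [-0.002, 0.28, 0.96, 0.001]
ft_force: [0.5, 0.3, -0.1]
gripper_width: 60.7
grasp_force: 43.9
time: 13.28
tool_pos: [443.2, -182.0, 50.6]
ee_rot: [0.0, 0.281, 0.96, -0.0]
ft_force: [0.3, -0.1, -0.7]
gripper_width: 60.4
grasp_force: 43.9
```

```bash
python3 -m creep '[{"linear":[0,0,-1],"roll":0},{"linear":[0,0,-1.5],"roll":0},{"linear":[0,0,-1.5],"roll":0}]'
python3 -m creep '[{"linear":[0,0,-1],"roll":0},{"linear":[0,0,-1],"roll":0},{"linear":[0,0,-1],"roll":0}]'
```

```text
time: 13.65
tool_pos: [442.9, -181.8, 48.7]
ee_rot: [-0.0, 0.281, 0.96, 0.0]
ft_force: [0.5, 0.0, -0.3]
gripper_width: 60.2
grasp_force: 43.9
time: 14.02
tool_pos: [443.0, -181.9, 47.8]
ee_rot: [-0.0, 0.281, 0.96, 0.0]
ft_force: [-0.8, 0.4, -1.3]
gripper_width: 60.5
grasp_force: 43.9
```

```bash
python3 -m creep '[{"linear":[0,0,-0.7],"roll":0},{"linear":[0,0,-0.7],"roll":0},{"linear":[0,0,-0.7],"roll":0}]'
python3 -m creep '[{"linear":[0,0,-0.7],"roll":0},{"linear":[0,0,-0.7],"roll":0},{"linear":[0,0,-0.7],"roll":0}]'
```

```text
time: 14.4
tool_pos: [443.4, -182.1, 47.3]
ee_rot: [0.0, 0.281, 0.96, -0.0]
ft_force: [0.3, -1.2, 0.1]
gripper_width: 60.2
grasp_force: 44.1
time: 14.78
tool_pos: [443.4, -182.1, 47.2]
ee_rot: [0.0, 0.281, 0.96, -0.0]
ft_force: [-1.0, 0.6, 5.4]
gripper_width: 60.1
grasp_force: 44.8
```

The cell is seated: contact force appeared at z = 47.2, as computed. I'll release it and rise.

```bash
python3 -m creep '[{"linear":[0,0,0],"roll":0},{"linear":[0,0,0],"roll":0},{"linear":[0,0,0],"roll":0},{"linear":[0,0,0],"roll":0}]' 76 40
python3 -m creep '[{"linear":[0,0,10],"roll":0},{"linear":[0,0,40],"roll":0},{"linear":[0,0,90],"roll":0},{"linear":[0,0,145],"roll":0},{"linear":[0,0,180],"roll":0}]'
python3 -m creep '[{"linear":[0,0,0],"roll":0},{"linear":[0,0,0],"roll":0}]' 62
python3 - <<'E'
from h import *
c=cap('wrist','w6'); s=manip.get_state(); print(s['tool_pos'],s['ft_force'])
x=[443,-181.3,-.569]
for p in((72,0,130),(0,0,63),(0,30.5,63),(0,-30.5,63),(0,41,39)): print(p,np.round(pix(c,w(x,p))))
E
```

```text
time: 15.28
tool_pos: [442.9, -181.8, 46.2]
ee_rot: [-0.0, 0.281, 0.96, 0.0]
ft_force: [-0.1, 0.5, 0.4]
gripper_width: 75.9
grasp_force: 0.0
time: 15.9
tool_pos: [444.2, -182.5, 230.5]
ee_rot: [0.003, 0.281, 0.96, -0.001]
ft_force: [-0.3, -0.3, -0.9]
gripper_width: 75.7
grasp_force: 0.0
time: 16.15
tool_pos: [442.6, -181.6, 226.0]
ee_rot: [-0.0, 0.281, 0.96, 0.0]
ft_force: [-0.6, 0.4, -0.1]
gripper_width: 61.7
grasp_force: 0.0
[ 442.08224484 -181.27242065  225.04785113] [-0.08988927 -1.12037643 -0.37530845]
(72, 0, 130) [320. 336.]
(0, 0, 63) [320. 217.]
(0, 30.5, 63) [356. 217.]
(0, -30.5, 63) [283. 217.]
(0, 41, 39) [365. 211.]
```

View pics/w6.png

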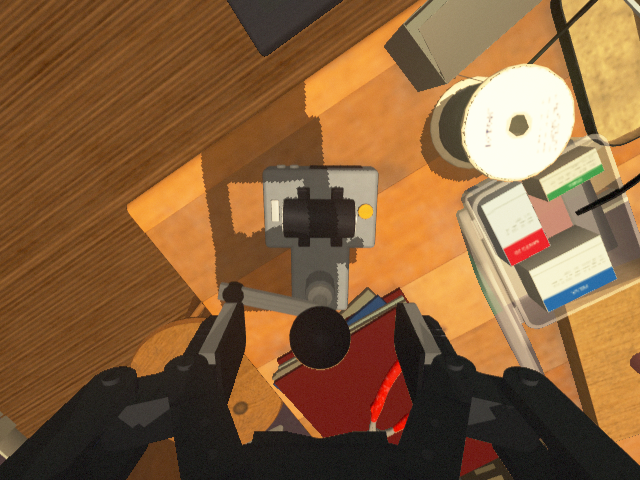

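The cell lies centred in the cradle: ends at u=283 and 355, saddle middle at 320, button on the stud side. The clamp ball is at (320,338), and the clamp arm is swung away to the -y side. Next is the clamp knob.

```bash
python3 -m creep '[{"linear":[30,-19,0],"roll":0},{"linear":[61,-39,0],"roll":0},{"linear":[61,-39,0],"roll":0},{"linear":[61,-39,-40],"roll":0},{"linear":[61,-39,-80],"roll":0}]' 62 60
python3 -m creep '[{"linear":[0,0,-25],"roll":0},{"linear":[0,0,-39],"roll":0},{"linear":[0,0,-39],"roll":0},{"linear":[0,0,-39],"roll":0}]'
python3 -m creep '[{"linear":[0,0,0],"roll":0},{"linear":[0,0,0],"roll":0},{"linear":[0,0,0],"roll":0},{"linear":[0,0,0],"roll":0}]' 38 60
```

```text
time: 16.82
tool_pos: [502.8, -220.1, 144.4]
ee_rot: [-0.001, 0.281, 0.96, 0.0]
ft_force: [0.5, -0.3, -0.1]
gripper_width: 61.8
grasp_force: 0.0
time: 17.32
tool_pos: [504.7, -221.3, 108.5]
ee_rot: [0.001, 0.281, 0.96, -0.0]
ft_force: [-0.3, -0.0, 0.3]
gripper_width: 61.8
grasp_force: 0.0
time: 17.82
tool_pos: [505.1, -221.5, 109.3]
ee_rot: [0.001, 0.281, 0.96, -0.0]
ft_force: [-1.3, 0.9, 6.7]
gripper_width: 42.9
grasp_force: 60.3
```

```bash
python3 -m creep '[{"linear":[0,0,0],"roll":-6},{"linear":[0,0,0],"roll":-14},{"linear":[0,0,0],"roll":-22},{"linear":[0,0,0],"roll":-30},{"linear":[0,0,0],"roll":-38}]'
python3 -c "from h import *; print(manip.get_state()['ft_torque'])"
python3 -m creep '[{"linear":[0,0,0],"roll":-8},{"linear":[0,0,0],"roll":-16},{"linear":[0,0,0],"roll":-24},{"linear":[0,0,0],"roll":-31},{"linear":[0,0,0],"roll":-37}]'
python3 -c "from h import *; print(manip.get_state()['ft_torque'])"
python3 -m creep '[{"linear":[0,0,0],"roll":-4},{"linear":[0,0,0],"roll":-8},{"linear":[0,0,0],"roll":-11},{"linear":[0,0,0],"roll":-11}]'
python3 -c "from h import *; print(manip.get_state()['ft_torque'])"
```

```text
time: 18.45
tool_pos: [503.8, -222.5, 109.3]
ee_rot: [0.001, 0.579, 0.815, -0.002]
ft_force: [-7.1, -2.3, 7.7]
gripper_width: 42.8
grasp_force: 60.7
[-0.26625656  0.71936494  0.26491572]
time: 19.08
tool_pos: [502.2, -222.5, 109.3]
ee_rot: [-0.0, 0.808, 0.59, -0.003]
ft_force: [-10.4, -2.3, 10.9]
gripper_width: 42.8
grasp_force: 61.0
[-0.32817589  1.27389033  0.24816011]
time: 19.58
tool_pos: [501.9, -222.0, 108.5]
ee_rot: [-0.001, 0.86, 0.51, -0.003]
ft_force: [-7.9, -1.9, 7.2]
gripper_width: 42.3
grasp_force: 61.9
[-0.36780727  1.22124428 -0.22248223]
```

```bash
python3 -m creep '[{"linear":[0,0,0],"roll":0},{"linear":[0,0,0],"roll":0},{"linear":[0,0,40],"roll":0},{"linear":[0,0,100],"roll":0},{"linear":[0,0,120],"roll":0}]' 66 60
python3 -m creep '[{"linear":[-30,19,0],"roll":10},{"linear":[-61,39,0],"roll":20},{"linear":[-61,39,0],"roll":30},{"linear":[-61,39,0],"roll":40},{"linear":[-61,39,0],"roll":50}]'
python3 -m creep '[{"linear":[0,0,0],"roll":10},{"linear":[0,0,0],"roll":20},{"linear":[0,0,0],"roll":30},{"linear":[0,0,0],"roll":36},{"linear":[0,0,0],"roll":36}]'
python3 - <<'E'
from h import *
c=cap('wrist','w7'); s=manip.get_state(); print(s['tool_pos'],s['ee_rot'])
x=[443.3,-181.2,-.569]; g=cv2.cvtColor(c['frame'],cv2.COLOR_RGB2GRAY); g0=cv2.cvtColor(load('w6')['frame'],cv2.COLOR_RGB2GRAY)
for p in((72,0,130),(72,0,95),(0,0,95),(0,0,63)): print(p,np.round(pix(c,w(x,p)),1))
u,v=map(int,pix(c,w(x,(35,0,95))))
d=cv2.absdiff(g,g0)
print('before\n',cv2.resize(g0[150:310,240:400],(32,32),interpolation=cv2.INTER_AREA)); print('after\n'); 
np.set_printoptions(linewidth=200)
print(cv2.resize(g[150:310,240:400],(32,32),interpolation=cv2.INTER_AREA))
E
```

```text
time: 20.2
tool_pos: [506.7, -222.0, 232.4]
ee_rot: [0.004, 0.86, 0.51, 0.002]
ft_force: [-0.6, 0.2, 0.6]
gripper_width: 65.6
grasp_force: 0.0
time: 20.82
tool_pos: [443.3, -181.7, 227.5]
ee_rot: [0.0, 0.561, 0.828, 0.0]
ft_force: [-0.6, 0.1, 0.3]
gripper_width: 66.0
grasp_force: 0.0
time: 21.45
tool_pos: [443.3, -181.7, 227.4]
ee_rot: [0.0, 0.281, 0.96, 0.0]
ft_force: [0.1, -0.7, -0.7]
gripper_width: 66.0
grasp_force: 0.0
[ 443.24715908 -181.75154749  227.41190018] [1.72230980e-04 2.81715344e-01 9.59498011e-01 4.03941631e-05]
(72, 0, 130) [319.7 333.8]
(72, 0, 95) [319.6 310.7]
(0, 0, 95) [319.5 226.4]
(0, 0, 63) [319.5 216.1]
before
 [[ 89  89  89 ... 148 144 144]
 [ 89  89  91 ... 143 145 146]
 [ 88  89  83 ... 141 143 145]
 ...
 [ 61 118 119 ...  54  61  81]
 [ 78 119 119 ...  70 117 109]
 [ 46  93  99 ... 121  73  37]]
after

[[ 90  89  90 ... 147 144 145]
 [ 88  90  91 ... 144 145 147]
 [ 88  88  82 ... 140 141 145]
 ...
 [ 84  85  84 ...  60  69 112]
 [ 84  86  89 ...  98 124  76]
 [ 87  89  88 ...  96  54  55]]
```

```bash
python3 - <<'E'
from h import *
c=load('w7'); g=cv2.cvtColor(c['frame'],cv2.COLOR_RGB2GRAY)
for v in range(200,300,8): print(v,' '.join('%3d'%k for k in g[v,280:362:2]))
E
```

```text
200 167 160  45  39  41  42  40  45  41  38  40  43  39  36  36  41  36  36  37  37  37  33  35  34  40  35  37  42  46  42  42  39  39  39  43  39  43 152 177 180 176
208 169 170  53  52  52  50  47  51  51  47  46  45  49  50  35  33  34  33  38  34  32  39  36  35  37  40  36  31  39  46  49  45  47  47  46  50  47  46 180 121 191
216 167 156  65  63  61  63  64  63  62  69  69  67  65  61  38 121 123 121 120 103 119 120 124 123  43  39  42  41  58  59  61  57  59  56  56  49  55  51 209 176 159
224 172 170  47  49  50  47  48  44  51  51  45  51  50  53  56  44  37  38  37  40  40  35  39  38  35  35  37  39  53  56  53  57  56  61  59  60  58  90 178 176 175
232  87  94  36  30  38  31  31  35  34  33  35  34  43  39  49  52  38  38  37  38  39  38  41  41  35  37  37  37  37  42  40  44  45  43  46  46  45 150 174 177 174
240  86  84  87  89  86  85  87  87  82  36  31  31  31  37  34 116 122 123 116 121 117 118 121 122  87  47  34  36  39  40  36  85  87  90  87 164  88  90  90  88  91
248  80  75  73  77  77  81  82  88  86  87  87  86  86  87  86 112 122 120 118 122 117 118 
[... 383 characters left out ...]
  96 156 160 162 165 164 164
272  86  86  81  86  84  85  83  86  87  88  85  86  89  88  88  87 117 121 117 121 121 117 120 121  74  87  88  87  89 167 170 171 175 153 123 160 161 160 161 160 159
280  84  88  84  88  85  82  81  84  88  87  87  86  87  67  65  74 121 120 116 120 119 113 122 118  71  68  67  89  86 169 169 171 171 149 137 164 164 166 164 158 155
288  81  81  79  81  84  83  81  85  85  85  82  88  83  86  84  83 118 118 117 123 118 116 119 116  95  88  87  75  84 104 169 173 166 151 150 152 151 152 151 148 148
296  81  83  85  88  89  86  79  82  87  88  88  88  86  85 109 106 116 120 120 114 120 114 119 120  95 109  86  86  85 164 171 168 165 152 152 155 151 150  69  79 138
```

The clamp arm lies along the cradle axis to within about 1° of the spindle–cradle line (u≈319). The cell is still in place, ends at 284 and 354. A quick numeric check of the rack follows.

```bash
python3 - <<'E'
from h import *
c=cap('top','t2'); g=cv2.cvtColor(c['frame'],cv2.COLOR_RGB2GRAY); g0=cv2.cvtColor(load('top0')['frame'],cv2.COLOR_RGB2GRAY)
x=[493.9,305,.1046]
for X in range(-90,80,6):
    z=62+(X+66)*.158+14; q=[pix(c,w(x,(X,Y,z))) for Y in(-15,0,20)]
    print(X,[int(g[round(b),round(a)]) for a,b in q],[int(g0[round(b),round(a)]) for a,b in q])
print('pin',pix(c,w(x,(-41.5,-86,100))))
d=cv2.absdiff(g,g0); m=cv2.morphologyEx((d>40).astype(np.uint8),cv2.MORPH_OPEN,np.ones((2,2)))
n,l,st,ce=cv2.connectedComponentsWithStats(m); print([s.tolist() for s in st[1:] if s[4]>12])
E
```

```text
-90 [61, 93, 173] [58, 89, 169]
-84 [33, 65, 81] [253, 253, 188]
-78 [37, 35, 33] [254, 254, 189]
-72 [80, 71, 58] [254, 254, 190]
-66 [73, 69, 62] [254, 254, 191]
-60 [35, 41, 41] [254, 254, 190]
-54 [73, 55, 32] [254, 254, 191]
-48 [33, 34, 34] [254, 254, 230]
-42 [44, 40, 41] [254, 254, 254]
-36 [65, 72, 79] [244, 245, 254]
-30 [46, 49, 62] [144, 86, 255]
-24 [14, 19, 22] [23, 251, 37]
-18 [255, 255, 255] [40, 198, 35]
-12 [254, 254, 255] [249, 67, 57]
-6 [254, 254, 255] [181, 63, 55]
0 [254, 254, 255] [34, 38, 39]
6 [254, 254, 255] [61, 50, 84]
12 [254, 254, 255] [35, 35, 33]
18 [254, 254, 255] [49, 43, 41]
24 [255, 254, 255] [61, 64, 54]
30 [255, 254, 255] [38, 43, 47]
36 [255, 254, 255] [58, 59, 28]
42 [255, 254, 255] [26, 27, 33]
48 [254, 254, 255] [47, 38, 37]
54 [254, 254, 255] [65, 52, 49]
60 [254, 254, 255] [41, 50, 56]
66 [255, 255, 255] [33, 34, 37]
72 [255, 255, 255] [241, 212, 216]
78 [255, 255, 255] [255, 255, 255]
pin (np.float64(267.66386226820526), np.float64(251.04367099669986))
[[307, 196, 6, 4, 13], [301, 205, 10, 3, 20], [222, 207, 29, 66, 1411], [452, 208, 25, 28, 260], [318, 210, 9, 8, 21], [396, 213, 107, 117, 6513], [505, 227, 26, 31, 249], [238, 237, 12, 9, 62], [258, 237, 11, 17, 57], [269, 244, 9, 16, 56], [247, 259, 7, 16, 100], [501, 259, 8, 8, 37], [494, 276, 16, 12, 61], [497, 286, 7, 6, 18], [389, 349, 46, 8, 132], [436, 349, 12, 3, 30], [326, 359, 38, 6, 142], [379, 358, 5, 3, 14], [313, 361, 12, 5, 44], [212, 377, 167, 103, 7070], [414, 385, 26, 51, 412], [619, 411, 21, 4, 64], [602, 412, 9, 4, 26], [571, 414, 19, 5, 47], [535, 416, 39, 7, 138], [326, 418, 10, 5, 37], [517, 421, 9, 4, 23], [427, 422, 6, 3, 14], [415, 423, 132, 17, 525], [547, 424, 9, 3, 20], [377, 432, 34, 48, 658], [353, 438, 24, 30, 205], [431, 441, 10, 7, 47], [432, 459, 9, 3, 21], [434, 464, 9, 3, 21], [258, 469, 10, 3, 23], [430, 477, 14, 3, 31]]
```

```bash
python3 - <<'E'
from h import *
a=load('top0')['frame']; b=load('t2')['frame']
ga,gb=[cv2.cvtColor(k,cv2.COLOR_RGB2GRAY) for k in(a,b)]
for n,(u,v,r) in dict(can=(306,192,9),reel=(365,266,16),tin=(174,188,14),tape=(298,300,12)).items():
    t=ga[v-r:v+r,u-r:u+r]; s=gb[v-r-6:v+r+6,u-r-6:u+r+6]; print(n,cv2.minMaxLoc(cv2.matchTemplate(s,t,cv2.TM_CCOEFF_NORMED))[1::2])
print(manip.close_job())
E
```

```text
can (0.9374573826789856, (6, 5))
reel (0.9996449947357178, (6, 6))
tin (0.9996236562728882, (6, 6))
tape (0.9996020793914795, (6, 6))
the job is handed in; nothing more can be done
None
```

The job is handed in at about 21.5 s: gate open, cell 2 at the stop with cell 3 behind it, cell 1 centred in the cradle with its button towards the stud, and clamp across. Before-and-after images show the reel, tin and tape unmoved, but the spray can match was weaker (0.94, about 1 px), probably shadow; the arm felt no contact there.

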